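# Close the lid press on a cookie jar until the limiter clicks

## Robot

A 6-joint arm with a two-finger parallel gripper is mounted at the origin on the work surface; the furniture and walls round the work are solid. World frame = base frame: x ahead of the robot, y to its left, z up, the work surface at z = 0. Lengths are in m, angles in rad, forces in N, time in s.
With the tool pointing down it reaches from about 0.35 to 0.775 m from the base axis. Payload 7.3 kg.
Tool frame: the origin (TCP) lies at the very end of the fingers, on their centre line; the grasp point (between the pads) lies 19 mm behind it; z points along the fingers, y is the direction in which the jaws open and shut (so a half turn about z gives the same grasp; the last joint's range is limited). The gripper opens to 92 mm and grips with 3 to 60 N. Pads are 19 mm wide; open, the fingers measure 130 mm over their backs; the gripper's body (75 mm by 190 mm) begins 47 mm behind the grasp point.
Start: joints at [-1.374, 0.342, 1.524, -0, 1.275, -0.146], TCP at [0.176, -0.494, 0.227] pointing down, gripper open.
Joint ranges: [-2.53, 2.53], [-0.77, 2.02], [0.04, 2.7], [-1, 4.14], [0.28, 2.66], [-3.11, 3.11]. Speed limits (rad/s): [2.57, 2.57, 3.14, 3.14, 3.14, 3.14].

## Interface

Orientations are given as a 3x3 rotation matrix whose columns are the frame's x, y, z axes.
In Python, from workcell import env gives the robot as it stands.
- The arm moves only by the tool carry_out, never from a script. Its arguments are lists of equal length, an entry for each row: "rotation": the turn, a rotation vector about the world's x, y, z in rad, a list of three; "linear": the shift along the world's x, y, z in mm, a list of three; "grip": the closure, from 0 (fully open) to 1 (shut). In form: {"rotation": [[rx, ry, rz], ...], "linear": [[dx, dy, dz], ...], "grip": [grip, ...]}. A call has 1 to 5 rows; each row shifts and turns the pose as measured when the row begins; what a row does not reach is not made up. A row lasts 1/8 s, in which the tool goes at most 62.5 mm and 10.7 degrees, less where a joint would pass 70% of its speed; a pose out of reach is approached as far as the arm can. A call is refused whole if a number of a shift passes 62.5 or a number of a turn 0.188, either way. A call with a gripper value outside its range is refused whole. The fingers move at their own pace and stop on an object; the grip force is fixed at half the most. Time passes only in rows, so rows that do not move let the fingers close. It gives the time, the measured TCP pose, the force and the opening at its end, in the units of the state.
- env.state(): the state, without advancing time (a new reading comes with each control period).
- env.grab_frame(name): name is "scene" or "top" or "wrist"; returns a dict with "image" (400x640x3 uint8, blue, green, red), "intrinsics" (3x3 intrinsics, pixels), "world_from_camera" (4x4, takes a point from camera to world coordinates); the wrist camera has in their place "T_tool_cam" (4x4, takes a point from camera to tool coordinates, whose origin is the TCP and whose axes are the flange's). Camera axes: x right, y up, looking along -z (the intrinsics and any distortion apply to the point x, -y, -z); pixel columns grow to the right and rows downward; lengths in m; the calibration is good to about 2 mm. A picture is of the moment at which its call begins: read the wrist's pose just before it. There is no depth.
- env.sign_off(): hands the job in, once; it reports no verdict.
The state is a dict: "t": time; "joints": joint angles; "qd": joint speeds; "joint_efforts": joint torques, N m; "eef_pos": TCP position; "ee_rot": TCP orientation; "contact_force": force on the tool from outside, world axes, zero at the start; "torque": the same for the moment, N m; "grip_width": opening from 0.0 (shut) to 1.0 (fully open).
Only numpy, scipy, OpenCV 4.12 (cv2) and the standard library are available. Lean on these libraries where they do the work, as an engineer would, in place of code of your own. Each camera call takes 0.05 s, during which the arm holds its last target. There are 200 camera calls.

## Task

A closed cookie jar stands in the lid press for its seal check. Swing the press arm all the way over the jar to its stop, then turn the black wing knob clockwise (seen from above) until the pad grips the lid and the knob's torque limiter slips and clicks; stop right there (one click is enough, two at most) and let go, leaving the jar clamped. Do not shove or rock the press, which only stands on the table, and do not disturb the things around it.

Things in the scene. Friction and masses are not known exactly. Their poses are not given: they have to be found in the camera images.
- press: The lid press, about 5 kg, standing loose on the table: steel base plate 190 x 160 x 16 mm with a 24 mm post. Origin on the table; own frame: plate x -105 to +85, y -80 to +80 mm, post axis at x = +57.5, y = 0, nest at x = -57.5, z up. The post stands nearer the robot than the jar. Slides or tips if pushed sideways with more than about 15 N at knob height.
- nest (a point): Centre of the jar's place on top of the base plate (press frame x = -57.5, y = 0, z = 16 mm), marked by four 10 mm high dowels.
- jar: The closed cookie jar in the press: clear jar, 84 mm wide, with a 90 mm pink lid, 121 mm tall, so the lid's top is 137 mm above the table. Origin at the centre of its underside.
- swing (a joint): Angle of the press arm about the post, rad. 0 = over the jar, against its stop (arm along the press's -x, knob straight above the nest); negative = swung open, anticlockwise from above, to the press's -y side (to -1.35). Friction hinge, about 0.12 N m, stays where it is left; pushing the arm end shut takes 1 to 2 N. The stop also takes the reaction of turning the knob clockwise.
- clamp_arm: The aluminium press arm with all it carries. Origin on the post's axis 154 mm above the table; own -x points along the arm to the knob, 115 mm away. Arm 28 mm wide, 160 to 178 mm above the table. A black 44 mm round pad hangs under its end, underside between 139 and 152 mm above the table.
- clamp_end (a point): Point on the knob's axis in the middle of the arm's round end (22 mm radius, 159 to 179 mm above the table), 169 mm above the table. The arm's sides can be pushed with shut fingers. Torque felt when the hand pauses while holding the knob: before contact only screw friction, up to 0.16 N m, often reversed; with the pad firm the knob keeps pushing back anticlockwise with 0.1 to 0.3 N m.
- pivot (a point): Point on the post's (swing) axis, 169 mm above the table.
- wing (a point): Grip point of the black wing knob, on its vertical axis 210 mm above the table (it does not rise or sink). A flat bar 44 mm long (this frame's x axis), 13 mm thick (y axis), from 191 to 223 mm above the table, on a skirt 38 mm wide whose top is at 193 mm. Turning it clockwise from above lowers the pad 6 mm per rad against about 0.16 N m of friction.
- pin_top (a point): Top of the click counter, a 6 mm steel pin on the knob's axis that stands 3 mm out of the wing's top at the start, 72 mm above clamp_arm's origin, and rises 1 mm per rad of slip (about 0.5 mm a click). Too fine for one reading; feel is the better guide.
- waiting_jar: Bystander: another closed cookie jar like the first, standing on the table. Origin at the centre of its underside.
- sprinkle_shaker: Bystander: a sprinkle shaker with a dark cap, 41 mm wide, 105 mm tall, on the table. Origin at the centre of its underside.
- nozzle: Bystander: a piping nozzle, a steel cone 27 mm wide, 34 mm tall, on the table. Origin at the centre of its underside.
- knob_foot (a point): The knob's axis at the skirt's underside, 184 mm above the table. Pad gap above the lid at the start differs (2 to 14 mm, not measured): 0.3 to 2.4 rad of turning before contact. When the pad presses firmly the limiter slips at 0.35 to 0.5 N m; torque rises and falls once a click, each 0.52 rad of slip (12 a turn). First click done after about 0.5 rad of slip. Turning back loosens the screw.
Things that resemble listed ones, but are neither listed nor needed, are in the scene too. Leave any purple look-alike of the jar alone.

How it is judged:
By the outcome, as a careful person would: the job done as asked, in the order asked, and still so for the second after the job is handed in, with the robot touching nothing.
It also fails if it takes over 67 s, if anything falls off the work surface, if the arm or the gripper's body presses on something with over 40 N, if the wrist force passes 120 N, or if a joint passes its speed limit or range.

## Working session

There is one attempt and no reset: what is moved stays moved. The work goes in short steps, Python scripts to look and compute and a tool call to move; the robot and the scene stay as the last step left them, time stands still between calls to the robot, and variables do not carry over. Pictures are saved under pics/ and viewed, about 8 in all and at most 12, crops included, and the job is handed in when it is done.

Besides the shell and the picture viewer there is one more tool, called after "Emit:" in YAML: its name, and indented under it one key for each argument. carry_out: Moves the arm, as the interface text tells. Its arguments: {"type":"object","properties":{"rotation":{"type":"array"},"linear":{"type":"array"},"grip":{"type":"array"}},"required":["rotation","linear","grip"]}

```bash
mkdir -p pics; cat > h.py <<'E'
import numpy as np, cv2
from workcell import env
def ray(f,u,v):
    K=np.array(f["intrinsics"]);T=np.array(f["world_from_camera"])
    d=np.linalg.inv(K)@[u,v,1]; d=T[:3,:3]@np.array([d[0],-d[1],-d[2]]); return T[:3,3],d
def at_z(f,u,v,z):
    o,d=ray(f,u,v); return o+d*(z-o[2])/d[2]
def proj(f,p):
    K=np.array(f["intrinsics"]);T=np.linalg.inv(np.array(f["world_from_camera"]))
    c=T[:3,:3]@np.array(p)+T[:3,3]; q=K@np.array([c[0],-c[1],-c[2]]); return q[:2]/q[2]
E
python3 - <<'E'
from h import *
import pickle
fs={n:env.grab_frame(n) for n in("top","scene")}
pickle.dump(fs,open("fs.pkl","wb"))
for n in fs: cv2.imwrite(f"pics/{n}0.png",fs[n]["image"]);print(n,fs[n].keys(),np.round(fs[n]["world_from_camera"],3).tolist(),np.round(fs[n]["intrinsics"],1).tolist())
print(env.state())
E
```

```text
top dict_keys(['image', 'intrinsics', 'world_from_camera']) [[-0.021, 0.996, -0.091, 0.381], [-1.0, -0.019, 0.023, 0.007], [0.021, 0.092, 0.996, 1.0], [0.0, 0.0, 0.0, 1.0]] [[368.7, 0.0, 316.5], [0.0, 368.7, 197.0], [0.0, 0.0, 1.0]]
scene dict_keys(['image', 'intrinsics', 'world_from_camera']) [[-0.815, 0.24, -0.527, -0.119], [-0.579, -0.319, 0.75, 0.844], [0.012, 0.917, 0.399, 0.608], [0.0, 0.0, 0.0, 1.0]] [[500.3, 0.0, 330.8], [0.0, 500.3, 196.5], [0.0, 0.0, 1.0]]
{'t': 0.1, 'joints': array([-1.37399261e+00,  3.42626487e-01,  1.52489918e+00, -1.67118579e-06,
        1.27540204e+00, -1.46030571e-01]), 'qd': array([-8.85518872e-04, -1.04585722e-03, -1.49352554e-03,  3.98771967e-04,
       -2.72164166e-05,  1.40271027e-03]), 'joint_efforts': array([ 2.13184561e-03, -4.32004058e+01, -2.44694942e+01,  7.19566480e-02,
        5.26614266e-02, -6.42756709e-05]), 'eef_pos': array([ 0.17641828, -0.49409537,  0.22613604]), 'ee_rot': array([[ 9.41805544e-01,  3.36158071e-01, -2.62616821e-04],
       [ 3.36158119e-01, -9.41804654e-01,  1.30896072e-03],
       [ 1.92683965e-04, -1.32106724e-03, -9.99999109e-01]]), 'contact_force': array([-0.25134079, -0.46498326,  0.24781798]), 'torque': array([0.02600781, 0.01891143, 0.02234767]), 'grip_width': 0.9970024296401933}
```

View pics/top0.png

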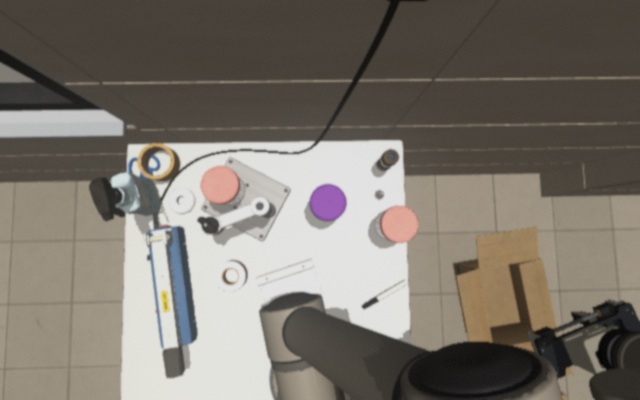

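View pics/scene0.png

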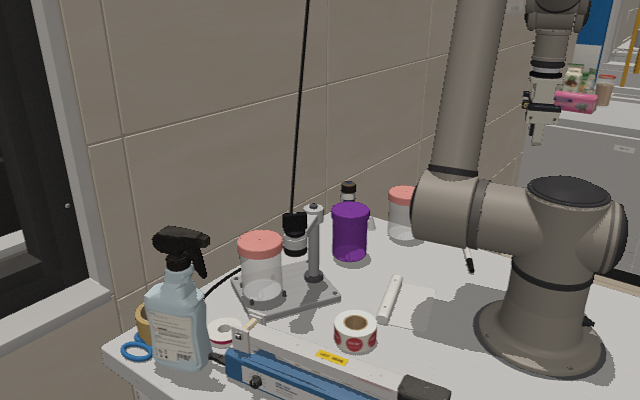

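The top view shows the post at about px (262,206), the knob at (210,225) and the jar lid at (220,185). The purple decoy is at (327,203). The scene view confirms the arm is swung open with the knob beside the jar.

```bash
python3 - <<'E'
from h import *
import pickle
fs=pickle.load(open("fs.pkl","rb")); f=fs["top"]; g=fs["scene"]
for n,u,v,z in [("lid",220,184,.137),("post",262,205,.18),("knob",209,225,.223),("waitlid",399,223,.121),("purple",327,202,.121),("spool",232,275,.03),("platecornerR",289,187,.016),("plate bot",263,239,.016),("plate top",230,158,.016)]:
    p=at_z(f,u,v,z); print(n,p.round(3),np.hypot(*p[:2]).round(3),proj(g,p).round(0))
c=f["image"][140:260,150:310]; cv2.imwrite("pics/c1.png",cv2.resize(c,None,fx=5,fy=5,interpolation=cv2.INTER_CUBIC))
E
```

```text
lid [0.495 0.212 0.137] 0.539 [260. 238.]
post [0.441 0.109 0.18 ] 0.454 [314. 208.]
knob [0.398 0.214 0.223] 0.452 [297. 212.]
waitlid [ 0.396 -0.21   0.121] 0.448 [405. 191.]
purple [ 0.449 -0.039  0.121] 0.451 [349. 209.]
spool [0.272 0.206 0.03 ] 0.341 [355. 323.]
platecornerR [0.5   0.057 0.016] 0.503 [307. 259.]
plate bot [0.363 0.127 0.016] 0.384 [339. 293.]
plate top [0.581 0.214 0.016] 0.62 [232. 277.]
```

View pics/c1.png

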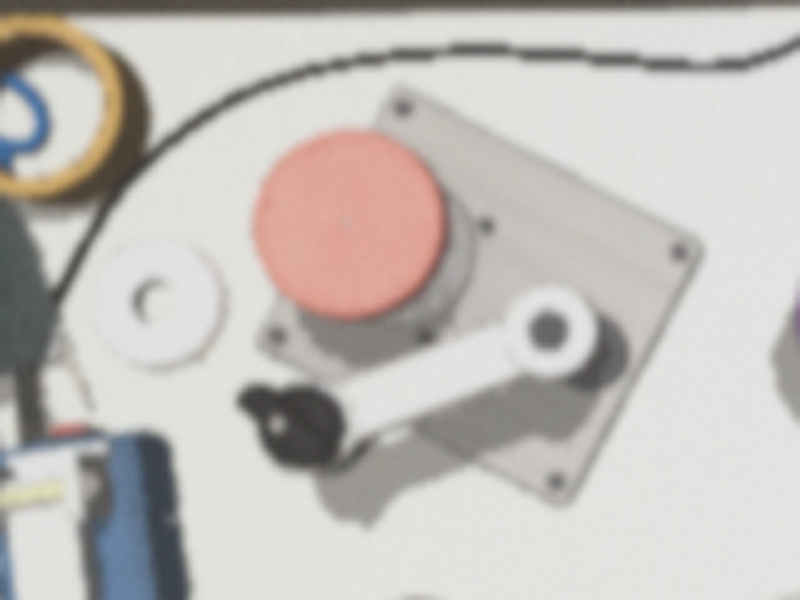

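```bash
python3 - <<'E'
from h import *
import pickle
f=pickle.load(open("fs.pkl","rb"))["top"]
c=lambda u,v,z:at_z(f,150+u/5,140+v/5,z)[:2]
P=c(549,331,.18);L=c(348,224,.137);K=c(279,424,.226)
T,R,B=c(398,88,.016),c(700,245,.016),c(565,503,.016)
a=lambda v:np.degrees(np.arctan2(v[1],v[0])).round(1)
print("post",P,"lid",L,"pin",K,np.linalg.norm(L-P),np.linalg.norm(K-P),a(L-P),a(K-P))
print("plate",np.linalg.norm(T-R),np.linalg.norm(R-B),a(T-R),a(R-B))
ex=(R-T)/np.linalg.norm(R-T); ey=np.array([-ex[1],ex[0]])
C=(T+B)/2+.01*ex; print("origin",C,"post pred",C+.0575*ex,"nest",C-.0575*ex, "yaw",a(ex))
E
```

```text
post [0.43828393 0.11370007] lid [0.49338049 0.21294255] pin [0.39846858 0.21994034] 0.11351079648796356 0.11345597013862169 61.0 110.5
plate 0.1837306466870585 0.1544052697015632 61.4 -28.3
origin [0.46564393 0.16254556] post pred [0.43807868 0.11208362] nest [0.49320918 0.21300749] yaw -118.6
```

Emit:
carry_out:
  rotation:
    - [0,0,0]
    - [0,0,0]
    - [0,0,0]
    - [0,0,0]
    - [0,0,0]
  linear:
    - [40,40,20]
    - [40,45,20]
    - [40,45,10]
    - [40,45,10]
    - [30,50,0]
  grip: [1,1,1,1,1]

```text
t: 0.72
eef_pos: [0.3685, -0.2646, 0.2853]
ee_rot: [[0.945, 0.328, -0.001], [0.328, -0.945, 0.005], [0.001, -0.005, -1.0]]
contact_force: [0.6, -1.1, -0.3]
grip_width: 0.51
```

Emit:
carry_out:
  rotation:
    - [0,0,0]
    - [0,0,0]
    - [0,0,0]
    - [0,0,0]
    - [0,0,0]
  linear:
    - [5,55,0]
    - [5,55,0]
    - [5,55,0]
    - [0,55,0]
    - [0,55,0]
  grip: [1,1,1,1,1]

```text
t: 1.35
eef_pos: [0.3838, 0.0197, 0.284]
ee_rot: [[0.945, 0.328, -0.002], [0.328, -0.945, 0.007], [0.001, -0.007, -1.0]]
contact_force: [0.2, -1.0, -0.8]
grip_width: 0.013
```

Emit:
carry_out:
  rotation:
    - [0,0,0]
    - [0,0,0]
    - [0,0,0]
    - [0,0,0]
    - [0,0,0]
  linear:
    - [-5,50,0]
    - [-10,50,0]
    - [-10,50,0]
    - [-5,45,0]
    - [0,0,0]
  grip: [1,1,1,1,1]

```text
t: 1.98
eef_pos: [0.3502, 0.2239, 0.283]
ee_rot: [[0.943, 0.334, -0.003], [0.334, -0.943, 0.007], [-0.001, -0.007, -1.0]]
contact_force: [-0.1, -0.5, -0.6]
grip_width: 0.004
```

Emit:
carry_out:
  rotation:
    - [0,0,0]
    - [0,0,0]
    - [0,0,0]
    - [0,0,0]
    - [0,0,0]
  linear:
    - [-2,-26,0]
    - [0,0,-40]
    - [0,0,-40]
    - [0,0,-30]
    - [0,0,0]
  grip: [1,1,1,1,1]

```text
t: 2.6
eef_pos: [0.3478, 0.1941, 0.17]
ee_rot: [[0.943, 0.333, -0.003], [0.333, -0.943, 0.005], [-0.001, -0.006, -1.0]]
contact_force: [0.3, 0.9, 0.1]
grip_width: 0.007
```

```bash
python3 - <<'E'
from h import *
s=env.state();print(s["eef_pos"].round(4),s["contact_force"].round(2),s["joints"].round(2))
a=env.grab_frame("scene")["image"][120:340,180:460];b=env.grab_frame("wrist")["image"]
a=cv2.resize(a,(509,400));cv2.imwrite("pics/p1.png",cv2.resize(np.hstack([a,b]),(800,279)))
E
```

```text
[0.3478 0.1941 0.17  ] [0.32 0.87 0.07] [0.31 0.17 1.93 0.01 1.04 1.54]
```

View pics/p1.png

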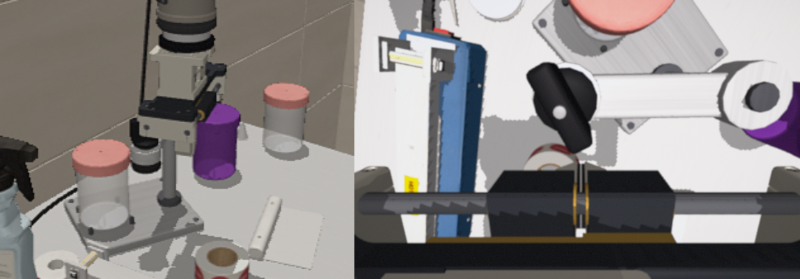

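The wrist view shows the bar end of the wing pointing towards the fingers at about (578,145), so a push at the arm's end would touch the knob. I'll push on the arm's straight side instead, about 65 mm from the post.

Emit:
carry_out:
  rotation:
    - [0,0,0]
    - [0,0,0.015]
    - [0,0,0.015]
  linear:
    - [10,-21,0]
    - [9,-17,0]
    - [12,5,0]
  grip: [1,1,1]

```text
t: 3.08
eef_pos: [0.3838, 0.1613, 0.1767]
ee_rot: [[0.932, 0.362, 0.01], [0.362, -0.932, 0.008], [0.012, -0.004, -1.0]]
contact_force: [0.6, -0.4, 0.6]
grip_width: 0.003
```

```bash
python3 - <<'E'
from h import *
P=np.array([.438,.113]);q=None
for d in [110.5,106.5,101,95,89,83,77,71,66,63,61.4,60]:
    t=np.radians(d);r=np.array([np.cos(t),np.sin(t)]);n=np.array([r[1],-r[0]])
    p=P+.065*r-.0235*n; print(d,p.round(4),None if q is None else ((p-q)*1e3).round(1));q=p
E
```

```text
110.5 [0.3932 0.1657] None
106.5 [0.397  0.1686] [3.8 3. ]
101 [0.4025 0.1723] [5.5 3.7]
95 [0.4089 0.1757] [6.4 3.4]
89 [0.4156 0.1784] [6.7 2.7]
83 [0.4226 0.1804] [7. 2.]
77 [0.4297 0.1816] [7.1 1.2]
71 [0.4369 0.1821] [7.2 0.5]
66 [0.443  0.1819] [ 6.  -0.2]
63 [0.4466 0.1816] [ 3.6 -0.4]
61.4 [0.4485 0.1813] [ 1.9 -0.3]
60 [0.4501 0.181 ] [ 1.7 -0.3]
```

Emit:
carry_out:
  rotation:
    - [0,0,0]
    - [0,0,0]
    - [0,0,-0.07]
    - [0,0,-0.1]
    - [0,0,-0.1]
  linear:
    - [0,0,-8]
    - [9,5,0]
    - [4,3,0]
    - [6,4,0]
    - [6,3,0]
  grip: [1,1,1,1,1]

```text
t: 3.7
eef_pos: [0.4091, 0.1789, 0.1686]
ee_rot: [[0.995, 0.095, 0.008], [0.094, -0.996, 0.004], [0.009, -0.003, -1.0]]
contact_force: [-2.1, -1.7, 0.5]
grip_width: 0.006
```

Emit:
carry_out:
  rotation:
    - [0,0,-0.1]
    - [0,0,-0.1]
    - [0,0,-0.1]
    - [0,0,-0.1]
  linear:
    - [7,1,0]
    - [7,1,0]
    - [7,1,0]
    - [7,0.5,0]
  grip: [1,1,1,1]

```text
t: 4.2
eef_pos: [0.4355, 0.1861, 0.1677]
ee_rot: [[0.951, -0.31, 0.002], [-0.31, -0.951, 0.002], [0.001, -0.002, -1.0]]
contact_force: [-2.4, -1.7, 0.4]
grip_width: 0.008
```

Emit:
carry_out:
  rotation:
    - [0,0,-0.09]
    - [0,0,-0.06]
  linear:
    - [6,-1,0]
    - [3.5,-1,0]
  grip: [1,1]

```text
t: 4.45
eef_pos: [0.445, 0.1862, 0.1674]
ee_rot: [[0.892, -0.453, 0.0], [-0.453, -0.892, 0.002], [-0.001, -0.002, -1.0]]
contact_force: [-0.9, 0.7, 0.7]
grip_width: 0.003
```

Emit:
carry_out:
  rotation:
    - [0,0,-0.01]
  linear:
    - [2,-1,0]
  grip: [1]

```text
t: 4.58
eef_pos: [0.4469, 0.1859, 0.1672]
ee_rot: [[0.887, -0.461, -0.001], [-0.461, -0.887, 0.002], [-0.001, -0.002, -1.0]]
contact_force: [-1.7, 0.4, 0.6]
grip_width: 0.004
```

Push direction is now (0.88,-0.48); I'll creep until the stop is felt.

Emit:
carry_out:
  rotation:
    - [0,0,-0.01]
  linear:
    - [1.5,-0.8,0]
  grip: [1]

```text
t: 4.7
eef_pos: [0.4483, 0.1856, 0.1672]
ee_rot: [[0.883, -0.469, -0.001], [-0.469, -0.883, 0.002], [-0.002, -0.002, -1.0]]
contact_force: [-1.9, 1.3, 1.4]
grip_width: 0.003
```

Emit:
carry_out:
  rotation:
    - [0,0,0]
  linear:
    - [1.5,-0.8,0]
  grip: [1]

```text
t: 4.82
eef_pos: [0.4494, 0.1852, 0.1671]
ee_rot: [[0.884, -0.468, -0.002], [-0.468, -0.884, 0.003], [-0.003, -0.002, -1.0]]
contact_force: [-6.0, 4.1, 4.4]
grip_width: 0.006
```

Emit:
carry_out:
  rotation:
    - [0,0,0]
  linear:
    - [1.5,-0.8,0]
  grip: [1]

```text
t: 4.95
eef_pos: [0.4494, 0.1853, 0.1671]
ee_rot: [[0.884, -0.468, -0.005], [-0.468, -0.884, 0.004], [-0.007, -0.001, -1.0]]
contact_force: [-9.4, 4.6, 6.2]
grip_width: 0.002
```

The force jumped to about 10 N with no further movement, so the arm is at its stop. I'll back off, rise and look.

Emit:
carry_out:
  rotation:
    - [0,0,0]
    - [0,0,0]
    - [0,0,0]
    - [0,0,0]
    - [0,0,0]
  linear:
    - [-18,10,0]
    - [-4,4,40]
    - [0,0,50]
    - [15,25,20]
    - [0,0,0]
  grip: [1,1,0,0,0]

```text
t: 5.58
eef_pos: [0.4385, 0.226, 0.28]
ee_rot: [[0.885, -0.466, -0.004], [-0.466, -0.885, 0.003], [-0.005, -0.001, -1.0]]
contact_force: [0.8, -0.6, 0.5]
grip_width: 0.284
```

```bash
python3 - <<'E'
from h import *
import pickle
s=env.state();print(s["eef_pos"].round(4),s["ee_rot"].round(3).tolist(),s["contact_force"].round(2),s["torque"].round(3),s["joints"].round(2))
w=env.grab_frame("wrist");w["s"]=s;pickle.dump(w,open("w.pkl","wb"));print(np.array(w["T_tool_cam"]).round(4).tolist(),np.array(w["intrinsics"]).tolist(),w.keys())
cv2.imwrite("pics/w1.png",w["image"])
E
```

```text
[0.4385 0.226  0.28  ] [[0.885, -0.466, -0.004], [-0.466, -0.885, 0.003], [-0.005, -0.001, -1.0]] [ 0.76 -0.64  0.46] [ 0.065 -0.036 -0.012] [0.32 0.25 1.51 0.   1.39 2.37]
[[0.0012, 0.9599, 0.2803, 0.0757], [1.0, -0.0014, 0.0004, -0.0006], [0.0008, 0.2803, -0.9599, -0.1576], [0.0, 0.0, 0.0, 1.0]] [[345.9216034807653, 0.0, 324.9249352529829], [0.0, 345.9216034807653, 194.9993499672105], [0.0, 0.0, 1.0]] dict_keys(['image', 'intrinsics', 'T_tool_cam', 's'])
```

View pics/w1.png

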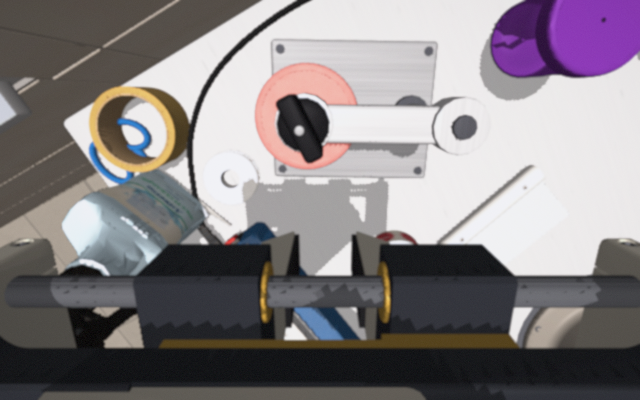

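The knob now sits above the jar, with the arm parallel to the plate. The pin is at px (299,129), the wing bar runs from about (288,97) to (313,161), and the post is at (464,124).

```bash
cat >> h.py <<'E'
def wrist_w(w):
    s=w["s"];T=np.eye(4);T[:3,:3]=s["ee_rot"];T[:3,3]=s["eef_pos"]
    return dict(intrinsics=w["intrinsics"],world_from_camera=T@np.array(w["T_tool_cam"]))
E
python3 - <<'E'
from h import *
import pickle
w=pickle.load(open("w.pkl","rb"));f=wrist_w(w)
print("pin",at_z(f,299,129.5,.226),"post",at_z(f,464,124,.18))
im=w["image"];
m=(im.max(2)<60).astype(np.uint8); m[:, :270]=0;m[:, 335:]=0;m[:85]=0;m[170:]=0
ys,xs=np.nonzero(m);pts=np.array([at_z(f,x,y,.223)[:2] for x,y in zip(xs,ys)])
a,b=at_z(f,288,97,.223),at_z(f,313,161,.223);d=b-a;print("bar",np.hypot(*d[:2]),np.degrees(np.arctan2(d[1],d[0])),(a+b)/2)
r=cv2.minAreaRect((pts*1e3).astype(np.float32));print(r)
e=np.linalg.eigh(np.cov(pts.T));print(e[0],np.degrees(np.arctan2(e[1][1,1],e[1][0,1])))
c=cv2.resize(im[80:180,250:350],(600,600),interpolation=cv2.INTER_CUBIC);cv2.imwrite("pics/c2.png",c)
E
```

```text
pin [0.49460129 0.21497226 0.226     ] post [0.4394179  0.11159812 0.18      ]
bar 0.04129160940103418 172.8473453359748 [0.49373917 0.21442478 0.223     ]
((493.5146179199219, 213.3765869140625), (29.96187973022461, 39.25129318237305), 62.3612174987793)
[5.34181646e-05 1.02949991e-04] 177.24715982703333
```

View pics/c2.png

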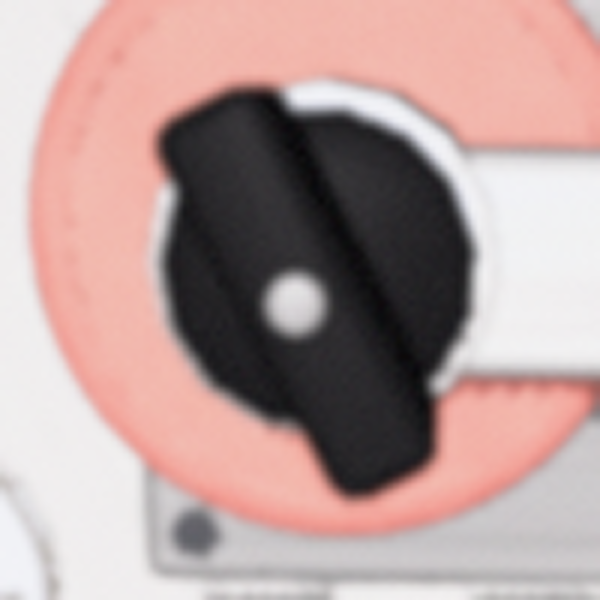

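Emit:
carry_out:
  rotation:
    - [0,0,0.18]
    - [0,0,0.18]
    - [0,0,0.18]
    - [0,0,0.18]
    - [0,0,0.18]
  linear:
    - [15,-3,0]
    - [15,-3,0]
    - [15,-3,0]
    - [11,-2,0]
    - [0,0,0]
  grip: [0.4,0.4,0.4,0.4,0.4]

```text
t: 6.25
eef_pos: [0.489, 0.2105, 0.2724]
ee_rot: [[0.903, 0.429, -0.014], [0.429, -0.903, -0.013], [-0.018, 0.006, -1.0]]
contact_force: [0.1, -0.3, 0.1]
grip_width: 0.602
```

Emit:
carry_out:
  rotation:
    - [0,0,0.18]
    - [0,0,0.18]
    - [0,0,0.18]
    - [0,0,0.18]
    - [0,0,0.18]
  linear:
    - [0,0,0]
    - [0,0,0]
    - [0,0,0]
    - [0,0,0]
    - [0,0,0]
  grip: [0.4,0.4,0.4,0.4,0.4]

```text
t: 6.88
eef_pos: [0.4828, 0.2065, 0.2647]
ee_rot: [[0.196, 0.981, -0.008], [0.98, -0.196, -0.03], [-0.031, -0.002, -1.0]]
contact_force: [0.1, 0.5, -0.0]
grip_width: 0.601
```

Emit:
carry_out:
  rotation:
    - [0,0,0.18]
    - [0,0,0.18]
    - [0,0,0.18]
    - [0,0,0.18]
    - [0,0,0.18]
  linear:
    - [0,0,0]
    - [0,0,0]
    - [0,0,0]
    - [0,0,0]
    - [0,0,0]
  grip: [0.4,0.4,0.4,0.4,0.4]

```text
t: 7.5
eef_pos: [0.4762, 0.2026, 0.2573]
ee_rot: [[-0.669, 0.743, 0.009], [0.743, 0.669, -0.035], [-0.032, -0.016, -0.999]]
contact_force: [-0.2, 0.1, -0.4]
grip_width: 0.602
```

Emit:
carry_out:
  rotation:
    - [0,0,0.18]
    - [0,0,0.18]
    - [0,0,0.18]
    - [0,0,0.18]
    - [0,0,0]
  linear:
    - [0,0,0]
    - [0,0,0]
    - [0,0,0]
    - [0,0,0]
    - [0,0,0]
  grip: [0.4,0.4,0.4,0.4,0.4]

```text
t: 8.12
eef_pos: [0.4695, 0.1988, 0.2503]
ee_rot: [[-0.995, 0.095, 0.02], [0.094, 0.995, -0.028], [-0.022, -0.026, -0.999]]
contact_force: [-0.2, 1.0, 0.0]
grip_width: 0.6
```

Emit:
carry_out:
  rotation:
    - [0.028,0.02,0.04]
    - [0,0,0]
    - [0,0,0]
  linear:
    - [25,16,0]
    - [0,0,0]
    - [0,0,0]
  grip: [0.4,0.4,0.4]

```text
t: 8.5
eef_pos: [0.4925, 0.2139, 0.2483]
ee_rot: [[-0.998, 0.064, -0.005], [0.064, 0.998, -0.001], [0.005, -0.001, -1.0]]
contact_force: [-0.3, -0.7, 0.2]
grip_width: 0.599
```

```bash
python3 - <<'E'
from h import *
import pickle
s=env.state();print(s["eef_pos"].round(4),s["ee_rot"].round(3).tolist(),s["torque"].round(3),s["joints"].round(2))
w=env.grab_frame("wrist");w["s"]=s;pickle.dump(w,open("w2.pkl","wb"))
f=wrist_w(w)
im=w["image"].copy();p=proj(f,[.4946,.2149,.226]);print(p)
for d in(-1,1): 
  q=proj(f,[.4945+d*.022*np.cos(np.radians(177)),.2148+d*.022*np.sin(np.radians(177)),.223]);cv2.circle(im,tuple(int(round(x)) for x in q),2,(0,255,0),-1)
cv2.circle(im,tuple(int(round(x)) for x in p),2,(0,0,255),-1)
u,v=p.astype(int);c=im[max(0,v-100):v+100,u-130:u+130];cv2.imwrite("pics/w2.png",cv2.resize(c,None,fx=3,fy=3,interpolation=cv2.INTER_CUBIC))
E
```

```text
[0.4925 0.2139 0.2483] [[-0.998, 0.064, -0.005], [0.064, 0.998, -0.001], [0.005, -0.001, -1.0]] [ 0.089 -0.076  0.026] [ 0.27  0.35  1.45  0.    1.35 -1.24]
[325.62736985 237.6567645 ]
```

View pics/w2.png

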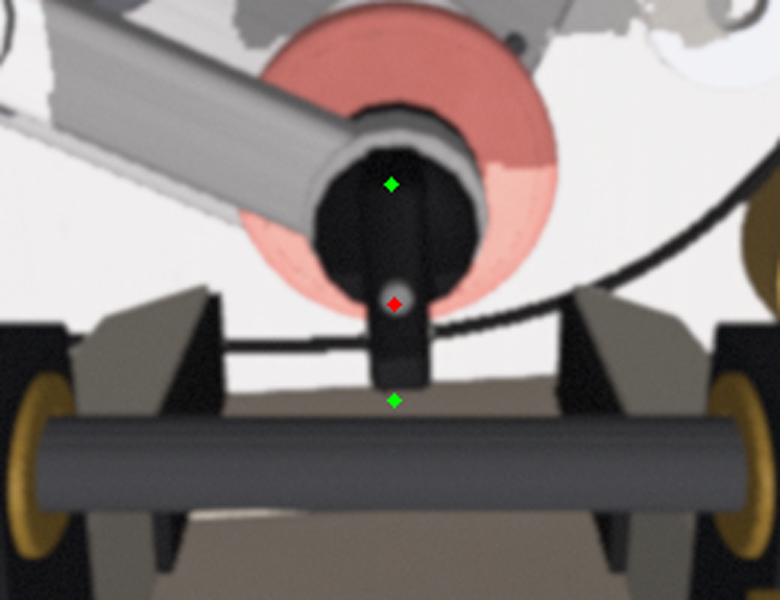

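The projected pin and bar match the picture to within about 1 mm, and the bar lies along tool x midway between the fingers. I'll descend.

Emit:
carry_out:
  rotation:
    - [0,0,0]
    - [0,0,0]
    - [0,0,0]
  linear:
    - [2,1,-25]
    - [0,0,-22]
    - [0,0,0]
  grip: [0.4,0.4,0.4]

```text
t: 8.93
eef_pos: [0.4928, 0.2143, 0.2008]
ee_rot: [[-0.998, 0.068, -0.004], [0.068, 0.998, -0.002], [0.004, -0.002, -1.0]]
contact_force: [0.1, 0.2, 0.2]
grip_width: 0.599
```

Emit:
carry_out:
  rotation:
    - [0,0,0.015]
    - [0,0,0]
    - [0,0,0]
    - [0,0,0]
    - [0,0,0]
  linear:
    - [1.5,1,-2]
    - [0,0,0]
    - [0,0,0]
    - [0,0,0]
    - [0,0,0]
  grip: [0.6,0.9,0.95,0.95,0.95]

```text
t: 9.55
eef_pos: [0.4951, 0.2151, 0.2018]
ee_rot: [[-0.999, 0.052, 0.001], [0.052, 0.999, -0.002], [-0.001, -0.002, -1.0]]
contact_force: [0.2, -1.5, 0.5]
grip_width: 0.139
```

```bash
cat > s.py <<'E'
from h import *
s=env.state();R=s["ee_rot"];print(round(s["t"],2),(s["eef_pos"]*1e3).round(1),"yaw",np.degrees(np.arctan2(R[1,0],R[0,0])).round(1),"z",R[:,2].round(3),"F",s["contact_force"].round(1),"M",s["torque"].round(3),"j6",s["joints"][5].round(3),s["joint_efforts"][5].round(3),"g",round(s["grip_width"],3))
E
python3 s.py
```

```text
9.55 [495.1 215.1 201.8] yaw 177.0 z [ 0.001 -0.002 -1.   ] F [ 0.2 -1.5  0.5] M [-0.098 -0.118  0.101] j6 -1.248 0.165 g 0.139
```

Emit:
carry_out:
  rotation:
    - [0,0,-0.1]
    - [0,0,-0.1]
  linear:
    - [0,0,0]
    - [0,0,0]
  grip: [0.95,0.95]

```text
t: 9.8
eef_pos: [0.4951, 0.2148, 0.2018]
ee_rot: [[-0.967, 0.255, 0.0], [0.255, 0.967, -0.003], [-0.001, -0.003, -1.0]]
contact_force: [0.1, -1.4, -0.4]
grip_width: 0.139
```

```bash
python3 s.py
```

```text
9.8 [495.1 214.8 201.8] yaw 165.2 z [ 0.    -0.003 -1.   ] F [ 0.1 -1.4 -0.4] M [ 0.043 -0.224  0.232] j6 -1.043 -0.941 g 0.139
```

Emit:
carry_out:
  rotation:
    - [0,0,0]
  linear:
    - [0,0,0]
  grip: [0.95]

```text
t: 9.93
eef_pos: [0.4951, 0.2147, 0.2018]
ee_rot: [[-0.967, 0.254, -0.0], [0.254, 0.967, -0.003], [-0.001, -0.003, -1.0]]
contact_force: [-0.3, -0.2, -0.4]
grip_width: 0.138
```

```bash
python3 s.py
```

```text
9.93 [495.1 214.7 201.8] yaw 165.3 z [-0.    -0.003 -1.   ] F [-0.3 -0.2 -0.4] M [ 0.102 -0.144 -0.018] j6 -1.044 0.502 g 0.138
```

Emit:
carry_out:
  rotation:
    - [0,0,-0.1]
    - [0,0,-0.1]
  linear:
    - [0,0,0]
    - [0,0,0]
  grip: [0.95,0.95]

```text
t: 10.18
eef_pos: [0.4951, 0.2145, 0.2018]
ee_rot: [[-0.897, 0.442, -0.001], [0.442, 0.897, -0.003], [-0.001, -0.003, -1.0]]
contact_force: [-0.5, -0.3, -0.4]
grip_width: 0.143
```

```bash
python3 s.py
```

```text
10.18 [495.1 214.5 201.8] yaw 153.8 z [-0.001 -0.003 -1.   ] F [-0.5 -0.3 -0.4] M [-0.058 -0.214  0.111] j6 -0.844 -0.908 g 0.143
```

Emit:
carry_out:
  rotation:
    - [0,0,0]
  linear:
    - [0,0,0]
  grip: [0.95]

```text
t: 10.3
eef_pos: [0.4951, 0.2145, 0.2018]
ee_rot: [[-0.898, 0.439, -0.001], [0.439, 0.898, -0.003], [-0.001, -0.003, -1.0]]
contact_force: [0.7, -0.2, -1.1]
grip_width: 0.141
```

```bash
python3 s.py
```

```text
10.3 [495.1 214.5 201.8] yaw 153.9 z [-0.001 -0.003 -1.   ] F [ 0.7 -0.2 -1.1] M [ 0.038 -0.188 -0.074] j6 -0.846 0.479 g 0.141
```

Emit:
carry_out:
  rotation:
    - [0,0,-0.1]
    - [0,0,-0.1]
  linear:
    - [0,0,0]
    - [0,0,0]
  grip: [0.95,0.95]

```text
t: 10.55
eef_pos: [0.495, 0.2142, 0.2018]
ee_rot: [[-0.795, 0.607, -0.001], [0.607, 0.795, -0.004], [-0.001, -0.004, -1.0]]
contact_force: [0.7, -1.5, -0.1]
grip_width: 0.138
```

```bash
python3 s.py
```

```text
10.55 [495.  214.2 201.8] yaw 142.6 z [-0.001 -0.004 -1.   ] F [ 0.7 -1.5 -0.1] M [-0.167 -0.156  0.143] j6 -0.649 -0.894 g 0.138
```

Emit:
carry_out:
  rotation:
    - [0,0,0]
  linear:
    - [0,0,0]
  grip: [0.95]

```text
t: 10.68
eef_pos: [0.495, 0.2142, 0.2018]
ee_rot: [[-0.797, 0.604, -0.001], [0.604, 0.797, -0.004], [-0.001, -0.004, -1.0]]
contact_force: [-0.6, -0.9, 0.0]
grip_width: 0.14
```

```bash
python3 s.py
```

```text
10.68 [495.  214.2 201.8] yaw 142.8 z [-0.001 -0.004 -1.   ] F [-0.6 -0.9  0. ] M [-0.013 -0.221 -0.095] j6 -0.653 0.464 g 0.14
```

Emit:
carry_out:
  rotation:
    - [0,0,-0.1]
    - [0,0,-0.1]
  linear:
    - [0,0,0]
    - [0,0,0]
  grip: [0.95,0.95]

```text
t: 10.92
eef_pos: [0.495, 0.214, 0.2018]
ee_rot: [[-0.664, 0.748, -0.002], [0.748, 0.664, -0.004], [-0.001, -0.004, -1.0]]
contact_force: [-0.9, -0.8, -0.2]
grip_width: 0.143
```

```bash
python3 s.py
```

```text
10.93 [495.  214.  201.8] yaw 131.6 z [-0.002 -0.004 -1.   ] F [-0.9 -0.8 -0.2] M [-0.086 -0.098  0.188] j6 -0.457 -0.886 g 0.143
```

Emit:
carry_out:
  rotation:
    - [0,0,0]
  linear:
    - [0,0,0]
  grip: [0.95]

```text
t: 11.05
eef_pos: [0.4949, 0.214, 0.2018]
ee_rot: [[-0.667, 0.745, -0.002], [0.745, 0.667, -0.004], [-0.001, -0.004, -1.0]]
contact_force: [-1.9, -0.4, 0.7]
grip_width: 0.139
```

```bash
python3 s.py
```

```text
11.05 [494.9 214.  201.8] yaw 131.8 z [-0.002 -0.004 -1.   ] F [-1.9 -0.4  0.7] M [-0.041 -0.162 -0.098] j6 -0.461 0.454 g 0.139
```

Emit:
carry_out:
  rotation:
    - [0,0,-0.1]
    - [0,0,-0.1]
  linear:
    - [0,0,0]
    - [0,0,0]
  grip: [0.95,0.95]

```text
t: 11.3
eef_pos: [0.4948, 0.2138, 0.2018]
ee_rot: [[-0.509, 0.86, -0.003], [0.861, 0.509, -0.004], [-0.001, -0.005, -1.0]]
contact_force: [-0.8, -1.5, 1.0]
grip_width: 0.139
```

```bash
python3 s.py
```

```text
11.3 [494.8 213.8 201.8] yaw 120.6 z [-0.003 -0.004 -1.   ] F [-0.8 -1.5  1. ] M [-0.225 -0.146  0.192] j6 -0.266 -0.881 g 0.139
```

Emit:
carry_out:
  rotation:
    - [0,0,0]
  linear:
    - [0,0,0]
  grip: [0.95]

```text
t: 11.42
eef_pos: [0.4948, 0.2138, 0.2018]
ee_rot: [[-0.513, 0.858, -0.003], [0.858, 0.513, -0.003], [-0.001, -0.005, -1.0]]
contact_force: [-0.1, -1.4, 0.1]
grip_width: 0.139
```

```bash
python3 s.py
```

```text
11.43 [494.8 213.8 201.8] yaw 120.9 z [-0.003 -0.003 -1.   ] F [-0.1 -1.4  0.1] M [-0.114 -0.169 -0.143] j6 -0.271 0.448 g 0.139
```

Emit:
carry_out:
  rotation:
    - [0,0,-0.1]
    - [0,0,-0.1]
  linear:
    - [0,0,0]
    - [0,0,0]
  grip: [0.95,0.95]

```text
t: 11.68
eef_pos: [0.4946, 0.2137, 0.2018]
ee_rot: [[-0.337, 0.941, -0.004], [0.941, 0.337, -0.003], [-0.002, -0.005, -1.0]]
contact_force: [-1.5, -0.9, 0.5]
grip_width: 0.139
```

```bash
python3 s.py
```

```text
11.68 [494.6 213.7 201.8] yaw 109.7 z [-0.004 -0.003 -1.   ] F [-1.5 -0.9  0.5] M [-0.213 -0.074  0.167] j6 -0.077 -0.878 g 0.139
```

Emit:
carry_out:
  rotation:
    - [0,0,0]
  linear:
    - [0,0,0]
  grip: [0.95]

```text
t: 11.8
eef_pos: [0.4946, 0.2137, 0.2018]
ee_rot: [[-0.342, 0.94, -0.004], [0.94, 0.342, -0.003], [-0.001, -0.005, -1.0]]
contact_force: [-1.0, -0.4, -1.3]
grip_width: 0.14
```

```bash
python3 s.py
```

```text
11.8 [494.6 213.7 201.8] yaw 110.0 z [-0.004 -0.003 -1.   ] F [-1.  -0.4 -1.3] M [-0.033 -0.016 -0.026] j6 -0.081 0.467 g 0.14
```

Emit:
carry_out:
  rotation:
    - [0,0,-0.1]
    - [0,0,-0.1]
  linear:
    - [0,0,0]
    - [0,0,0]
  grip: [0.95,0.95]

```text
t: 12.05
eef_pos: [0.4943, 0.2136, 0.2018]
ee_rot: [[-0.154, 0.988, -0.005], [0.988, 0.154, -0.002], [-0.002, -0.006, -1.0]]
contact_force: [-0.8, -0.9, 1.1]
grip_width: 0.139
```

```bash
python3 s.py
```

```text
12.05 [494.3 213.6 201.8] yaw 98.9 z [-0.005 -0.002 -1.   ] F [-0.8 -0.9  1.1] M [-0.26  -0.047  0.152] j6 0.112 -0.851 g 0.139
```

Emit:
carry_out:
  rotation:
    - [0,0,0]
  linear:
    - [0,0,0]
  grip: [0.95]

```text
t: 12.18
eef_pos: [0.4943, 0.2136, 0.2018]
ee_rot: [[-0.158, 0.987, -0.005], [0.987, 0.158, -0.002], [-0.002, -0.006, -1.0]]
contact_force: [-1.1, -0.3, 0.3]
grip_width: 0.138
```

```bash
python3 s.py
```

```text
12.18 [494.3 213.6 201.8] yaw 99.1 z [-0.005 -0.002 -1.   ] F [-1.1 -0.3  0.3] M [-0.214 -0.101 -0.061] j6 0.107 0.489 g 0.138
```

Emit:
carry_out:
  rotation:
    - [0,0,-0.1]
    - [0,0,-0.1]
  linear:
    - [0,0,0]
    - [0,0,0]
  grip: [0.95,0.95]

```text
t: 12.42
eef_pos: [0.4941, 0.2135, 0.202]
ee_rot: [[0.034, 0.999, -0.006], [0.999, -0.034, -0.002], [-0.002, -0.006, -1.0]]
contact_force: [-1.4, -1.0, 0.6]
grip_width: 0.143
```

```bash
python3 s.py
```

```text
12.43 [494.1 213.5 202. ] yaw 88.0 z [-0.006 -0.002 -1.   ] F [-1.4 -1.   0.6] M [-0.232  0.008  0.435] j6 0.3 -0.593 g 0.143
```

Emit:
carry_out:
  rotation:
    - [0,0,0]
  linear:
    - [0,0,0]
  grip: [0.95]

```text
t: 12.55
eef_pos: [0.494, 0.2135, 0.202]
ee_rot: [[0.029, 1.0, -0.006], [1.0, -0.029, -0.002], [-0.002, -0.006, -1.0]]
contact_force: [-1.0, -0.8, -0.6]
grip_width: 0.138
```

```bash
python3 s.py
```

```text
12.55 [494.  213.5 202. ] yaw 88.3 z [-0.006 -0.002 -1.   ] F [-1.  -0.8 -0.6] M [-0.23  -0.097  0.291] j6 0.295 0.837 g 0.138
```

Contact is firm: 0.43 N m while turning and 0.29 when paused. I'll use finer steps now and log each one.

Emit:
carry_out:
  rotation:
    - [0,0,-0.08]
  linear:
    - [0,0,0]
  grip: [0.95]

```text
t: 12.68
eef_pos: [0.494, 0.2135, 0.202]
ee_rot: [[0.104, 0.995, -0.006], [0.995, -0.105, -0.002], [-0.002, -0.006, -1.0]]
contact_force: [-1.6, -2.0, 1.1]
grip_width: 0.141
```

```bash
python3 s.py
```

```text
12.68 [494.  213.5 202. ] yaw 84.0 z [-0.006 -0.002 -1.   ] F [-1.6 -2.   1.1] M [-0.267 -0.038  0.498] j6 0.37 -0.654 g 0.141
```

Emit:
carry_out:
  rotation:
    - [0,0,-0.08]
  linear:
    - [0,0,0]
  grip: [0.95]

```text
t: 12.8
eef_pos: [0.4939, 0.2135, 0.202]
ee_rot: [[0.18, 0.984, -0.006], [0.984, -0.18, -0.001], [-0.003, -0.006, -1.0]]
contact_force: [-1.6, -1.5, 0.9]
grip_width: 0.14
```

```bash
python3 s.py
```

```text
12.8 [493.9 213.5 202. ] yaw 79.6 z [-0.006 -0.001 -1.   ] F [-1.6 -1.5  0.9] M [-0.233  0.081  0.432] j6 0.446 -0.353 g 0.14
```

Emit:
carry_out:
  rotation:
    - [0,0,-0.08]
  linear:
    - [0,0,0]
  grip: [0.95]

```text
t: 12.92
eef_pos: [0.4938, 0.2135, 0.202]
ee_rot: [[0.255, 0.967, -0.007], [0.967, -0.255, -0.001], [-0.003, -0.006, -1.0]]
contact_force: [-1.9, -0.5, 1.1]
grip_width: 0.144
```

```bash
python3 s.py
```

```text
12.93 [493.8 213.5 202. ] yaw 75.2 z [-0.007 -0.001 -1.   ] F [-1.9 -0.5  1.1] M [-0.273  0.079  0.412] j6 0.523 -0.4 g 0.144
```

Emit:
carry_out:
  rotation:
    - [0,0,-0.08]
  linear:
    - [0,0,0]
  grip: [0.95]

```text
t: 13.05
eef_pos: [0.4937, 0.2135, 0.202]
ee_rot: [[0.328, 0.945, -0.007], [0.945, -0.328, -0.001], [-0.003, -0.006, -1.0]]
contact_force: [-1.6, -1.0, 1.2]
grip_width: 0.139
```

```bash
python3 s.py
```

```text
13.05 [493.7 213.5 202. ] yaw 70.8 z [-0.007 -0.001 -1.   ] F [-1.6 -1.   1.2] M [-0.178  0.108  0.324] j6 0.599 -0.449 g 0.139
```

Emit:
carry_out:
  rotation:
    - [0,0,-0.08]
  linear:
    - [0,0,0]
  grip: [0.95]

```text
t: 13.18
eef_pos: [0.4936, 0.2136, 0.202]
ee_rot: [[0.4, 0.917, -0.007], [0.917, -0.4, -0.0], [-0.003, -0.006, -1.0]]
contact_force: [-1.1, 0.0, 0.7]
grip_width: 0.143
```

```bash
python3 s.py
```

```text
13.18 [493.6 213.6 202. ] yaw 66.4 z [-0.007 -0.    -1.   ] F [-1.1  0.   0.7] M [-0.22   0.12   0.353] j6 0.675 -0.46 g 0.143
```

Emit:
carry_out:
  rotation:
    - [0,0,-0.08]
  linear:
    - [0,0,0]
  grip: [0.95]

```text
t: 13.3
eef_pos: [0.4935, 0.2136, 0.202]
ee_rot: [[0.469, 0.883, -0.007], [0.883, -0.469, 0.0], [-0.003, -0.007, -1.0]]
contact_force: [-1.4, -1.0, 0.3]
grip_width: 0.143
```

```bash
python3 s.py
```

```text
13.3 [493.5 213.6 202. ] yaw 62.1 z [-0.007  0.    -1.   ] F [-1.4 -1.   0.3] M [-0.206  0.005  0.376] j6 0.752 -0.426 g 0.143
```

Emit:
carry_out:
  rotation:
    - [0,0,-0.08]
  linear:
    - [0,0,0]
  grip: [0.95]

```text
t: 13.42
eef_pos: [0.4934, 0.2136, 0.2021]
ee_rot: [[0.535, 0.845, -0.007], [0.845, -0.535, 0.001], [-0.003, -0.007, -1.0]]
contact_force: [-1.0, -0.8, 0.4]
grip_width: 0.141
```

```bash
python3 s.py
```

```text
13.43 [493.4 213.6 202.1] yaw 57.7 z [-0.007  0.001 -1.   ] F [-1.  -0.8  0.4] M [-0.301  0.103  0.373] j6 0.828 -0.376 g 0.141
```

Emit:
carry_out:
  rotation:
    - [0,0,-0.08]
  linear:
    - [0,0,0]
  grip: [0.95]

```text
t: 13.55
eef_pos: [0.4933, 0.2137, 0.2021]
ee_rot: [[0.598, 0.802, -0.007], [0.802, -0.598, 0.001], [-0.003, -0.007, -1.0]]
contact_force: [-1.8, -0.3, 0.4]
grip_width: 0.139
```

```bash
python3 s.py
```

```text
13.55 [493.3 213.7 202.1] yaw 53.3 z [-0.007  0.001 -1.   ] F [-1.8 -0.3  0.4] M [-0.281  0.046  0.471] j6 0.904 -0.344 g 0.139
```

Joint-6 effort traces one full period: a peak near yaw 82°, a minimum near 67° and a peak near 53°. That is about one click; one small step more gives margin, then release.

Emit:
carry_out:
  rotation:
    - [0,0,-0.07]
  linear:
    - [0,0,0]
  grip: [0.95]

```text
t: 13.68
eef_pos: [0.4932, 0.2137, 0.202]
ee_rot: [[0.65, 0.76, -0.007], [0.76, -0.65, 0.002], [-0.004, -0.007, -1.0]]
contact_force: [-1.1, -1.1, 0.6]
grip_width: 0.141
```

```bash
python3 s.py
```

```text
13.68 [493.2 213.7 202. ] yaw 49.5 z [-0.007  0.002 -1.   ] F [-1.1 -1.1  0.6] M [-0.285  0.115  0.496] j6 0.97 -0.205 g 0.141
```

Emit:
carry_out:
  rotation:
    - [0,0,0]
    - [0,0,0]
  linear:
    - [0,0,0]
    - [0,0,0]
  grip: [0.95,0.95]

```text
t: 13.92
eef_pos: [0.4933, 0.2137, 0.202]
ee_rot: [[0.643, 0.766, -0.007], [0.766, -0.643, 0.001], [-0.004, -0.006, -1.0]]
contact_force: [-0.7, -0.8, -0.2]
grip_width: 0.138
```

```bash
python3 s.py
```

```text
13.93 [493.3 213.7 202. ] yaw 50.0 z [-0.007  0.001 -1.   ] F [-0.7 -0.8 -0.2] M [-0.381  0.035  0.272] j6 0.962 0.301 g 0.138
```

Emit:
carry_out:
  rotation:
    - [0,0,0]
    - [0,0,0]
    - [0,0,0]
    - [0,0,0]
  linear:
    - [0,0,0]
    - [0,0,0]
    - [0,0,0]
    - [0,0,0]
  grip: [0.5,0.5,0.5,0.5]

```text
t: 14.42
eef_pos: [0.4937, 0.2143, 0.202]
ee_rot: [[0.641, 0.767, -0.007], [0.767, -0.641, 0.003], [-0.002, -0.007, -1.0]]
contact_force: [0.3, -0.1, 0.3]
grip_width: 0.488
```

Emit:
carry_out:
  rotation:
    - [0,0,0]
    - [0,0,0]
    - [0,0,0]
    - [0,0,0]
  linear:
    - [0,0,30]
    - [0,0,40]
    - [0,0,30]
    - [0,0,0]
  grip: [0.5,0.5,0.5,0.5]

```text
t: 14.92
eef_pos: [0.4931, 0.2142, 0.3043]
ee_rot: [[0.641, 0.767, -0.008], [0.767, -0.641, 0.003], [-0.003, -0.008, -1.0]]
contact_force: [-0.1, -0.2, -1.2]
grip_width: 0.504
```

```bash
python3 - <<'E'
from h import *
import pickle
s=env.state();print(s["eef_pos"].round(4),s["contact_force"].round(1),s["t"])
w=env.grab_frame("wrist");w["s"]=s;pickle.dump(w,open("w3.pkl","wb"))
cv2.imwrite("pics/w3.png",w["image"]);f=wrist_w(w)
print(proj(f,[.494,.2147,.226]),proj(f,[.4385,.1125,.18]))
E
```

```text
[0.4931 0.2142 0.3043] [-0.1 -0.2 -1.2] 14.925
[326.33961996 203.60710213] [350.8008516  304.76918304]
```

View pics/w3.png

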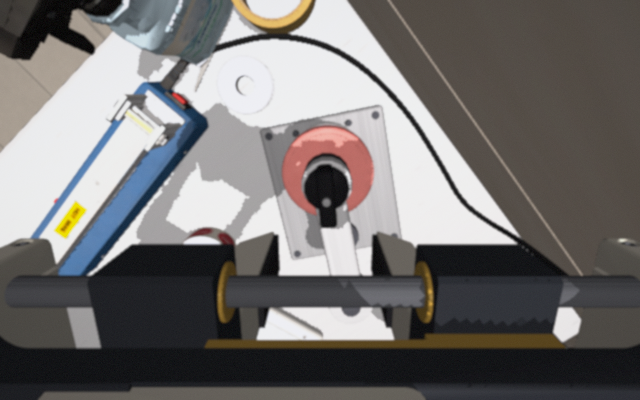

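The wrist view shows the pin at (326,203), as predicted, with the wing where I left it. The arm is over the jar, the press hasn't moved and the fingers are clear. Handing in.

```bash
python3 -c "
from workcell import env
print(env.sign_off())"
```

```text
the job is handed in; nothing more can be done
None
```

The jar is clamped and the job is handed in at about 15 s, well inside the 67 s limit. No verdict was reported.

- **Swing:** I pushed the press arm shut with closed fingers on its straight side, about 65 mm from the post, until it met the stop. The push peaked at about 10 N sideways (about 12 N in all) at arm height, below the press's 15 N limit.
- **Turn:** I gripped the wing knob and turned it about 2.2 rad clockwise. The pad became firm after about 1.5 rad. The torque then peaked near hand angle 82°, dipped near 67° and peaked again near 51°, which is one click. Slip totalled between about 0.56 and 0.75 rad, so one click and less than two.
- **Final checks:** Before I let go, the knob still pushed back anticlockwise with 0.27 N m, so the pad was gripping. After release the tool felt no steady load. The last wrist picture put the knob's pin where I predicted it, with the arm over the jar and the press unmoved.
- **Not checked:** I did not measure the pin's rise, so the click count rests on feel alone. I took no final picture from the scene or top camera, so the waiting jar, shaker and nozzle were not looked at again. My paths kept well away from them.

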